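Clamp a jar and set the clamp knob to the third click

ROBOT

A 7-joint arm with a two-finger parallel gripper is mounted at the origin on a cart in front of the work surface, level with it; the furniture and walls round the work are solid. World frame = base frame: x ahead of the robot, y to its left, z up, the work surface at z = 0. Lengths are in m, angles in rad, forces in N, time in s.
With the tool pointing down it reaches from about 0.425 to 1.025 m from the base axis. Payload 9.4 kg.
Tool frame: the origin (TCP) lies midway between the tips of the shut fingers; the grasp point (between the pads) lies 19 mm behind it; z points along the fingers, y is the line along which they close (so a half turn about z gives the same grasp; the last joint's range is limited). The gripper opens to 85 mm and grips with 20 to 120 N. Pads are 22 mm wide; open, the fingers measure 114 mm over their backs; the gripper's body (76 mm by 85 mm) begins 54 mm behind the grasp point. The pads swing forward as they close: fully open they stand 13 mm farther back than shut.
Start: joints at [1.244, 0.599, -0.003, 1.599, 0.002, 0.943, -0.08], TCP at [0.179, -0.702, 0.231] pointing down, gripper open.
Joint ranges: [-2.57, 2.57], [-0.35, 1.97], [-1.29, 1.29], [0.11, 2.56], [-1.05, 4.19], [0.11, 1.86], [-2.63, 2.63]. Speed limits (rad/s): [2.22, 2.22, 3.01, 3.01, 3.14, 3.14, 3.14].

INTERFACE

Orientations are given as [roll, pitch, yaw] about the fixed x, y, z axes, in that order (R = Rz(yaw) Ry(pitch) Rx(roll)).
In Python, from bench import r gives the robot as it stands. The module is installed in compiled form; this text tells all that it offers.
- The arm moves only by the tool servo_tool, never from a script. Its argument "steps" is one flat list of numbers, 5 for each row, row after row: the closure, from 0 (fully open) to 1 (shut), then the shift along the tool's x, y, z in units of 0.15 m (1.0 is 0.15 m), then the turn about the tool's z in units of pi/4 rad (1.0 is pi/4 rad). In form: [grip, dx, dy, dz, spin, grip, dx, dy, dz, spin, ...]. A call has 1 to 12 rows; each row shifts and turns the commanded pose from where the row before left it, along the tool's axes as they then stand; what a row does not reach is not made up. A row lasts 1/8 s, in which the tool goes at most 62.5 mm and 10.7 degrees, less where a joint would pass 70% of its speed; a pose out of reach is approached as far as the arm can. A call with a number of a shift or a turn outside -1 to 1 is refused whole. A call with a gripper value outside its range is refused whole. The fingers move at their own pace and stop on an object; "squeeze" is the grip in N (left out, the last holds). Time passes only in rows, so rows that do not move let the fingers close. It gives the time, the measured TCP pose, the force, the opening and the grip force at its end, in the units of the state.
- r.observe(): the state, without advancing time (a new reading comes with each control period).
- r.capture(name): name is "side" or "top"; returns the picture (480x640x3 uint8, red, green, blue); there is no depth.
- r.calibration(name): a dict with "intrinsics" (3x3 intrinsics, pixels), "R" (3x3) and "t" (3): a world point X has camera coordinates R X + t. Camera axes: x right, y down, z forward; pixel columns grow to the right and rows downward; lengths in m; the calibration is good to about 2 mm. A picture is of the moment at which its call begins. calibration takes no time and is no camera call.
- r.finish_job(): hands the job in; it is judged then, once.
Trained networks look in the newest picture that a camera, given by its name, has taken for a name from the list of things; names that differ only in an ending like _2 or _b are one class to them, and where a whole thing is asked for, a point or a joint stands for the part that bears it (a point fixed in the world has none). Each returns a list of dicts, best first, with "p" (0 to 1); they miss things now and then, are a little off and sometimes report something else, mostly with a low value. They report only what shows in the picture. A call takes as long as a camera call. They do not tell look-alikes from the thing itself.
- r.find_in(camera, label): "rect" ([left, top, right, bottom] as shares, 0 to 1, of the picture: columns of its width, rows of its height, round what is visible of it).
- r.outline_of(camera, label): "mask" (480x640 bool, what is visible of it) and "rect" ([left, top, right, bottom] as shares, 0 to 1, of the picture: columns of its width, rows of its height, round what is visible of it).
- r.landmark_of(camera, label): "at" ([column, row] as shares, 0 to 1, of the picture: columns of its width, rows of its height: a listed point, or the origin of a listed thing).
The state is a dict: "t": time; "joint_positions": joint angles; "qd": joint speeds; "tau": joint torques, N m; "tcp_pos": TCP position; "orientation": TCP orientation; "contact_force": force on the tool from outside, world axes, zero at the start; "ft_torque": the same for the moment, N m; "opening": opening from 0.0 (shut) to 1.0 (fully open); "gripper_force": force on a finger pad.
Only numpy, scipy, OpenCV 4.12 (cv2) and the standard library are available. Lean on these libraries where they do the work, as an engineer would, in place of code of your own. Each camera call takes 0.05 s, during which the arm holds its last target. There are 200 camera calls.

TASK

A small spice jar stands in the jar clamp on the worktop. Slide the clamp's jaw shut by its upright handle, gently, until it presses the jar against the pad of the clamp's head; then turn the bar knob on the head clockwise (seen from above) to its third click, pausing for about half a second at the first and at the second click and never running on past the third. Finish holding the knob gripped between the fingers at the third click, with the jar still upright and clamped and the things round about left where they are.

Things in the scene. Friction and masses are not known exactly. Their poses are not given: they have to be found in the camera images.
- clamp: Jar clamp, fixed to the worktop: pale wooden bed 84 x 256 x 12 mm (x, y, z); sliding jaw at its -y end, aluminium head 70 x 78 mm and 58 mm high at its +y end. Origin on the worktop under the bed's centre line; bed from y = -130 to 126 mm, head from y = 40 to 118 mm. z is up. The jaw slides along the clamp's own +y to the head. Yaw is within 0.25 rad of the world's.
- jaw_travel (a joint): Travel of the sliding jaw in m: 0 fully open, growing as it moves along the clamp's +y towards the head, limit 0.065. It starts at 0 to 0.02. With the jar pressed against the pad it reads about 0.046. It resists with about 4 N of friction and stays where it is left.
- handle_grip (a point): Grip point of the jaw's black upright handle, a plate 34 mm wide (clamp x), 14 mm thick (clamp y, the sliding direction). The point is at its middle, 84 mm over the worktop, 12 mm below its top. The V block (60 mm high over the worktop) begins 35 mm from the point towards the head; a jar seated in the V has its axis 80 mm from the point.
- jaw: The sliding jaw: steel carriage, handle, and an aluminium V block (120 degree V open towards the head, 54 mm wide, top 60 mm over the worktop) that touches the jar. Origin at bed height (12 mm over the worktop) where the axis of a jar seated in the V stands; axes as the clamp's.
- pad: Rubber pad 40 x 40 mm on the head's face towards the jar, bottom edge 4 mm above the bed. Its face is at clamp y = 34 mm with the knob at 0; each click feeds it 0.8 mm towards the jar, which tightens the grip. Origin: on the clamp's origin at bed height at knob 0.
- knob_turn (a joint): Angle of the knob in rad, growing clockwise seen from above. It starts at 0, in its zero stop; sprung click stops lie every 24 degrees: first 0.419, second 0.838, third 1.257, then 1.676 and 2.094 (end). Between stops it resists with up to 0.10 N m, then pulls itself into the next stop; the torque is zero at each stop.
- knob_grip (a point): Grip point on the knob's axis (clamp x 0, y 80 mm), 93 mm over the worktop, 7 mm below the top of its bar. Its axes turn with the knob: the bar is 14 mm thick along x, 40 mm long along y. At knob 0 they match the clamp's axes, the pointer away from the jar. Under the bar is a disc of 44 mm diameter, top 70 mm over the worktop: keep fingertips above it.
- knob: The black knob: disc of 44 mm diameter, 10 mm high, with a grip bar 14 x 40 x 30 mm on it; origin on its axis 60 mm over the worktop, axes as for knob_grip.
- jar: Glass spice jar with a dark cap, 43 mm diameter, 96 mm high, about 0.16 kg, standing loose on the clamp's bed between V block and pad (top 108 mm over the worktop); origin at the centre of its underside, z up.
- salt: Bystander: glass salt shaker with steel cap, 44 mm diameter, 90 mm high; origin at the centre of its underside.
- garlic: Bystander: garlic bulb, 60 mm across; origin at the centre of its underside.
- other_jar: Bystander: a second spice jar, 44 mm diameter, 96 mm high, standing behind the clamp, not in it; origin at the centre of its underside. Above it hangs a wall cabinet, underside 0.46 m over the worktop, nearest lower corner at world x 0.53, y -0.14, its front running 0.28 m from there along (0.5, 0.87): keep wrist and forearm clear, swing in from the right close to the base.
Things that resemble listed ones, but are neither listed nor needed, are in the scene too. Leave any blue, green or yellow look-alike of the jar alone.

How it is judged:
On the way, in this order (a step that is already met when the one before it is completed fails the run):
1. the jaw presses the jar against the pad (over 1.5 N on both sides) with the knob still at its zero stop (contact force between each of jaw, pad and jar above 1.5 N and value of joint knob_turn between -0.1 and 0.13 rad), for 0.2 s.
2. the knob rests at its first click, the jar held (value of joint knob_turn between 0.289 and 0.549 rad and contact force between pad and jar above 0.5 N), for 0.2 s.
3. the knob rests at its second click, the jar held (value of joint knob_turn between 0.708 and 0.968 rad and contact force between pad and jar above 0.5 N), for 0.2 s.
At the end, for the whole second after the job is handed in: Knob still at the third click (1.257 rad within 0.13), its bar gripped with over 3 N by the fingers; jar upright (0.1 rad), its axis within 30 mm of the clamp's origin, pressed by V block and pad with over 1 N each; bystanders within 30 mm of their start (value of joint knob_turn between 1.127 and 1.387 rad and velocity of joint knob_turn between -0.1 and 0.1 rad/s and contact force between the fingers and knob above 3 N and contact force between each of jaw, pad and jar above 1 N and angle between jar's own z axis and vertical below 0.1 rad and horizontal distance between jar and clamp below 0.03 m and not (distance of salt from where it was at the start of the episode above 0.03 m) and not (distance of garlic from where it was at the start of the episode above 0.03 m) and not (distance of other_jar from where it was at the start of the episode above 0.03 m)); the arm keeps its last pose, push and grip.
It fails at once if the knob is run on past the third click (over 1.5 rad) (value of joint knob_turn above 1.5 rad).
It fails at once if the knob is turned before the jaw has been shut on the jar (knob over 0.25 rad with no force between the V block and the jar) (value of joint knob_turn above 0.25 rad and not (contact force between jaw and jar above 0.2 N)).
It fails at once if the jar is squeezed hard (over 40 N) (contact force between jaw and jar above 40 N).
It fails at once if the jar is tipped over 0.3 rad (angle between jar's own z axis and vertical above 0.3 rad).
It fails at once if a bystander is moved over 30 mm (distance of any of salt, garlic, other_jar from where it was at the start of the episode above 0.03 m).
It also fails if it takes over 48 s, if anything falls off the work surface, if the arm or the gripper's body presses on something with over 40 N, if the wrist force passes 120 N, or if a joint passes its speed limit or range.

## Working session

There is one attempt and no reset: what is moved stays moved. The work goes in short steps, Python scripts to look and compute and a tool call to move; the robot and the scene stay as the last step left them, time stands still between calls to the robot, and variables do not carry over. Pictures are saved under pics/ and viewed, at most 10 in all, crops included, and the job is handed in when it is done.

Besides the shell and the picture viewer there is one more tool, called after "Call:" as name(argument=value, ...) on one line, values as JSON. servo_tool: Moves the arm, as the interface text tells. Its arguments: {"type":"object","properties":{"steps":{"type":"array"},"squeeze":{"type":"number"}},"required":["steps"]}

```bash
mkdir -p pics; cat > h.py <<'E'
import numpy as np, cv2
from bench import r
def ray(cam,uv):
    c=r.calibration(cam);K,R,t=[np.array(c[k],float) for k in("intrinsics","R","t")]
    d=R.T@np.linalg.inv(K)@np.array([uv[0]*640,uv[1]*480,1.]);return -R.T@t,d/np.linalg.norm(d)
def tri(a,b):
    (o1,d1),(o2,d2)=ray("side",a),ray("top",b)
    s=np.linalg.lstsq(np.c_[d1,-d2],o2-o1,rcond=None)[0]
    p,q=o1+s[0]*d1,o2+s[1]*d2;return (p+q)/2,np.linalg.norm(p-q)
def atz(cam,uv,z):
    o,d=ray(cam,uv);return o+d*(z-o[2])/d[2]
def proj(cam,X):
    c=r.calibration(cam);x=np.array(c["intrinsics"])@(np.array(c["R"])@np.array(X)+np.array(c["t"]));return x[:2]/x[2]
E
python3 - <<'E'
from h import *
im={}
for c in("side","top"):
    im[c]=r.capture(c); cv2.imwrite(f"pics/{c}0.png",im[c][...,::-1])
H=dict(handle_grip=.084,knob_grip=.093,clamp=0,jar=.012,salt=0,garlic=0,other_jar=0,knob=.06,jaw=.012)
for l in H:
    d={c:r.landmark_of(c,l) for c in("side","top")}
    for c in d:
        for x in d[c][:3]: print(l,c,np.round(np.array(x["at"])*[640,480]),round(x["p"],2),atz(c,x["at"],H[l]).round(3))
    if d["side"] and d["top"]: print("  tri",[np.round(v,3) for v in tri(d["side"][0]["at"],d["top"][0]["at"])])
print(r.observe())
E
```

```text
handle_grip side [311. 266.] 0.59 [0.5   0.082 0.084]
handle_grip top [362. 258.] 0.92 [0.497 0.075 0.084]
handle_grip top [259. 259.] 0.73 [0.491 0.255 0.084]
  tri [array([0.498, 0.075, 0.088]), np.float64(0.003)]
knob_grip side [294. 214.] 0.71 [0.492 0.251 0.093]
knob_grip top [260. 259.] 0.62 [0.491 0.252 0.093]
  tri [array([0.491, 0.252, 0.093]), np.float64(0.001)]
clamp side [303. 278.] 0.97 [0.497 0.167 0.   ]
clamp top [312. 265.] 0.59 [0.493 0.164 0.   ]
  tri [array([0.495, 0.164, 0.002]), np.float64(0.004)]
jar side [236. 305.] 0.98 [0.37  0.087 0.012]
jar side [359. 293.] 0.85 [0.588 0.09  0.012]
jar side [251. 279.] 0.85 [0.399 0.16  0.012]
jar top [300. 317.] 0.71 [0.395 0.183 0.012]
jar top [341. 216.] 0.68 [0.587 0.112 0.012]
jar top [308. 268.] 0.57 [0.486 0.172 0.012]
  tri [array([ 0.382,  0.186, -0.064]), np.float64(0.031)]
salt side [372. 243.] 0.94 [0.657 0.27  0.   ]
salt top [266. 179.] 0.71 [0.66  0.258 0.   ]
  tri [array([0.656, 0.257, 0.008]), np.float64(0.004)]
garlic side [389. 262.] 0.59 [0.676 0.198 0.   ]
garlic side [307. 264.] 0.47 [0.512 0.212 0.
[... 693 characters left out ...]
 array([ 1.24427929,  0.59927588, -0.00251021,  1.59940615,  0.00179843,
        0.94288449, -0.07980856]), 'qd': array([ 1.36061508e-05, -3.33391583e-05,  4.44878437e-04,  2.75476404e-03,
        4.84656638e-04, -6.90080791e-04,  2.45139390e-05]), 'tau': array([ 4.31620756e-04, -7.76245666e+01,  1.56474944e+00, -2.58391124e+01,
        1.27077790e-02,  1.99880385e-03, -1.05863947e-05]), 'tcp_pos': array([ 0.17923971, -0.7024961 ,  0.23128982]), 'orientation': array([3.14156127e+00, 3.71712105e-05, 2.49837726e-01]), 'contact_force': array([-0.20443656, -0.01032708,  0.14169246]), 'ft_torque': array([-0.0195392 , -0.0336268 ,  0.02148054]), 'gripper_force': 0.0, 'opening': 0.9991152775716754}
```

View pics/side0.png

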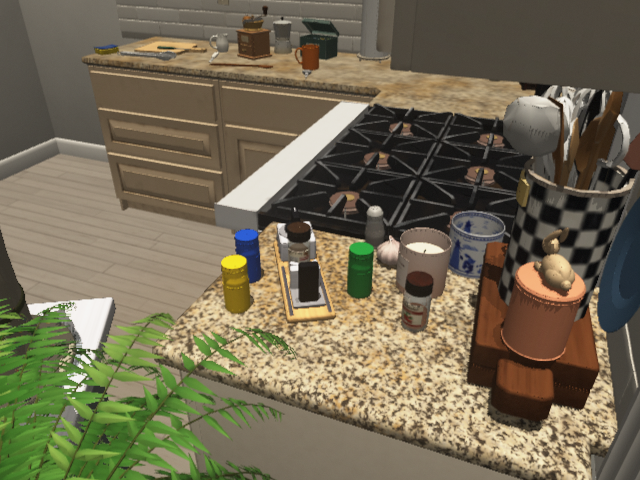

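View pics/top0.png

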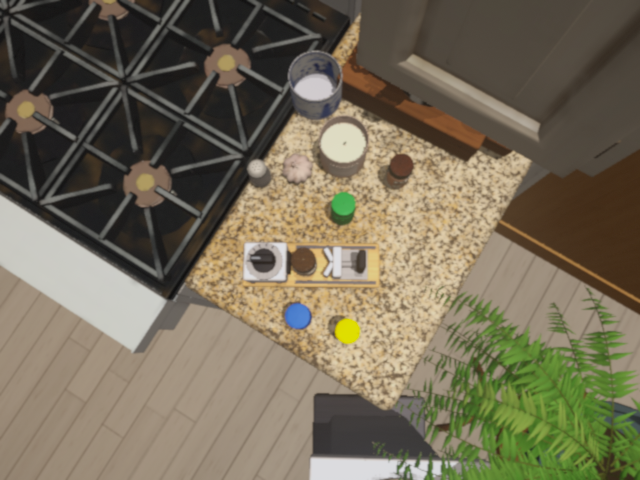

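The side view shows the clamp at about (303,275) with the jaw handle at (308,280). The top view shows the knob at (262,260), the jar cap at (303,262) and the handle at (361,261). The blue, green and yellow look-alikes stand around it, and a fern is in the foreground. Next I'll refine the clamp yaw and check where the fern is relative to my swing path.

```bash
python3 - <<'E'
from h import *
for c in("side","top"):
    print(c,ray(c,(.5,.5))[0].round(3),ray(c,(.5,.5))[1].round(3))
    for X in([.179,-.702,.23],[.3,-.4,.23],[.42,-.15,.23],[0,0,0],[.497,.075,.084],[.491,.252,.093]): print(X,proj(c,X).round())
A={}
for l,z in(("handle_grip",.084),("knob_grip",.093)):
    P=[]
    for k in range(6):
        d=[]
        for c in("side","top"):
            r.capture(c); x=r.landmark_of(c,l)
            d.append(x[0]["at"] if x else None)
        if d[0] is not None and d[1] is not None:
            P.append(np.r_[tri(*d)[0],atz("side",d[0],z)[:2],atz("top",d[1],z)[:2]])
    P=np.array(P);print(l,P.round(3)); A[l]=np.median(P,0)
    print(A[l].round(4))
# yaw from bed mask in top
m=r.outline_of("top","clamp")
mm=m[0]["mask"].astype(np.uint8); print(m[0]["p"],cv2.minAreaRect(cv2.findNonZero(mm)))
i=cv2.imread("pics/top0.png");j=cv2.resize(i[225:305,225:405],(720,320),interpolation=cv2.INTER_CUBIC)
s=cv2.imread("pics/side0.png");k=cv2.resize(s[205:335,220:460],(720,390),interpolation=cv2.INTER_CUBIC)
cv2.imwrite("pics/crop.png",cv2.resize(np.vstack([j,k]),(600,592)))
E
```

```text
side [ 0.402 -0.631  0.571] [ 0.136  0.844 -0.519]
[0.179, -0.702, 0.23] [-894. 2216.]
[0.3, -0.4, 0.23] [121. 500.]
[0.42, -0.15, 0.23] [268. 279.]
[0, 0, 0] [-11. 369.]
[0.497, 0.075, 0.084] [309. 268.]
[0.491, 0.252, 0.093] [294. 214.]
top [0.37  0.126 1.046] [ 0.161  0.024 -0.987]
[0.179, -0.702, 0.23] [940. 489.]
[0.3, -0.4, 0.23] [705. 391.]
[0.42, -0.15, 0.23] [522. 301.]
[0, 0, 0] [400. 551.]
[0.497, 0.075, 0.084] [362. 258.]
[0.491, 0.252, 0.093] [260. 259.]
handle_grip [[0.498 0.074 0.086 0.497 0.076 0.499 0.074]
 [0.496 0.076 0.081 0.497 0.072 0.493 0.077]
 [0.495 0.07  0.093 0.497 0.083 0.495 0.07 ]
 [0.496 0.072 0.09  0.498 0.081 0.495 0.072]
 [0.494 0.073 0.085 0.497 0.074 0.491 0.073]
 [0.494 0.074 0.087 0.495 0.079 0.495 0.074]]
[0.495  0.0734 0.0864 0.497  0.0775 0.495  0.0734]
knob_grip [[ 0.491  0.25   0.091  0.491  0.246  0.492  0.249]
 [ 0.492  0.251  0.093  0.496  0.252  0.489  0.251]
 [ 0.492  0.253  0.096  0.495  0.259  0.489  0.254]
 [ 0.643  0.257 -0.205  0.618 -0.099  0.496  0.251]
 [ 0.492  0.252  0.087  0.489  0.24   0.492  0.251]
 [ 0.494  0.255  0.089  0.494  0.247  0.493  0.254]]
[0.492  0.2526 0.0899 0.4946 0.2465 0.4916 0.2514]
0.61 ((310.0626220703125, 264.67388916015625), (136.0923309326172, 44.651283264160156), 0.5672664046287537)
```

View pics/crop.png

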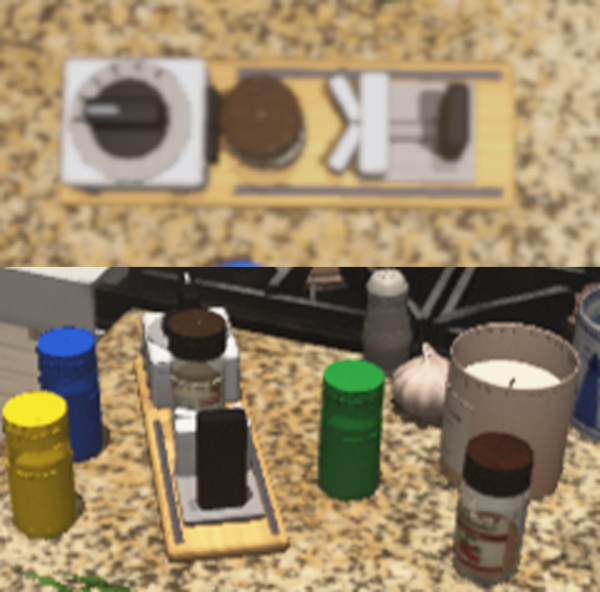

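```bash
python3 - <<'E'
from h import *
u=lambda a,b:(a/640,b/480)
for s,t in(((293,347),(445,292)),((293,347),(440,300)),((240,300),(445,292)),((240,305),(480,290)),((85,305),(380,445)),((130,370),(530,390))):
    print(s,t,[np.round(v,3) for v in tri(u(*s),u(*t))])
for z in(.3,.2,.1,0,-.2,-.4):
    print(z,atz("side",u(293,347),z).round(2),atz("side",u(120,320),z).round(2),atz("top",u(445,292),z).round(2),atz("top",u(640,400),z).round(2))
a=cv2.imread("pics/side0.png")[260:,:340];b=cv2.imread("pics/top0.png")[270:,300:]
cv2.imwrite("pics/fern.png",np.hstack([cv2.resize(a,(400,260)),cv2.resize(b,(400,260))]))
E
```

```text
(293, 347) (445, 292) [array([ 0.449, -0.074,  0.052]), np.float64(0.009)]
(293, 347) (440, 300) [array([ 0.442, -0.067,  0.045]), np.float64(0.023)]
(240, 300) (445, 292) [array([ 0.411, -0.059,  0.137]), np.float64(0.055)]
(240, 305) (480, 290) [array([ 0.412, -0.108,  0.166]), np.float64(0.056)]
(85, 305) (380, 445) [array([0.167, 0.037, 0.075]), np.float64(0.04)]
(130, 370) (530, 390) [array([ 0.274, -0.187,  0.148]), np.float64(0.029)]
0.3 [ 0.43 -0.34  0.3 ] [ 0.29 -0.29  0.3 ] [ 0.43 -0.02  0.3 ] [ 0.29 -0.27  0.3 ]
0.2 [ 0.44 -0.23  0.2 ] [ 0.25 -0.16  0.2 ] [ 0.43 -0.04  0.2 ] [ 0.28 -0.32  0.2 ]
0.1 [ 0.45 -0.13  0.1 ] [ 0.21 -0.04  0.1 ] [ 0.44 -0.06  0.1 ] [ 0.27 -0.38  0.1 ]
0 [ 0.46 -0.02  0.  ] [0.18 0.09 0.  ] [ 0.45 -0.08  0.  ] [ 0.26 -0.43  0.  ]
-0.2 [ 0.48  0.2  -0.2 ] [ 0.1   0.34 -0.2 ] [ 0.46 -0.12 -0.2 ] [ 0.24 -0.54 -0.2 ]
-0.4 [ 0.5   0.41 -0.4 ] [ 0.02  0.59 -0.4 ] [ 0.48 -0.17 -0.4 ] [ 0.22 -0.64 -0.4 ]
```

View pics/fern.png

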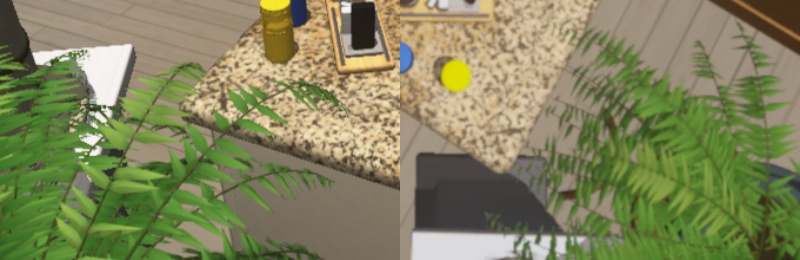

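The fern stands about at counter height, at x ≈ 0.2–0.45 and y < -0.05. I'll raise the tool first and swing in high and close to the base.

Call:
servo_tool(steps=[0.4,0,0,-0.35,0.15,0.4,0,0,-0.35,0.14,0.4,0,0,-0.3,0,0.4,0.075,-0.335,0,0,0.4,0.075,-0.335,0,0,0.4,0.075,-0.335,0,0,0.4,0.075,-0.335,0,0,0.4,0.153,-0.29,0,0,0.4,0.153,-0.29,0,0,0.4,0.153,-0.29,0,0,0.4,0.153,-0.29,0,0,0.4,0.153,-0.29,0,0], squeeze=25)

```text
t: 4.95
tcp_pos: [0.3302, -0.2791, 0.3816]
orientation: [3.141, -0.001, 0.022]
contact_force: [0.7, 0.7, 0.6]
opening: 0.601
gripper_force: 0.0
```

Call:
servo_tool(steps=[0.4,0.185,-0.352,0,0,0.4,0.185,-0.352,0,0,0.4,0.185,-0.352,0,0,0.4,0.149,-0.32,0,0,0.4,0.149,-0.32,0,0,0.4,0.149,-0.32,0,0,0.4,0.149,-0.32,0,0,0.4,0,0,0.386,0,0.4,0,0,0.386,0,0.4,0,0,0.386,0,0.4,0,0,0.386,0,0.4,0,0,0,0])

```text
t: 6.45
tcp_pos: [0.4924, 0.0732, 0.1469]
orientation: [3.14, 0.007, 0.023]
contact_force: [0.8, 0.5, 0.2]
opening: 0.599
gripper_force: 0.0
```

```bash
python3 - <<'E'
from h import *
o=r.observe();print(o["tcp_pos"].round(4),o["orientation"].round(3),o["joint_positions"].round(2),o["contact_force"].round(1))
im=r.capture("side");t=r.capture("top")
cv2.imwrite("pics/a1.png",np.hstack([cv2.resize(im[150:350,190:430],(400,333)),cv2.resize(t[180:340,200:440],(400,333))])[...,::-1])
E
```

```text
[0.4924 0.0732 0.1469] [3.14  0.007 0.023] [ 0.02  0.48 -0.39  2.17  0.34  0.55 -2.17] [0.8 0.5 0.2]
```

View pics/a1.png

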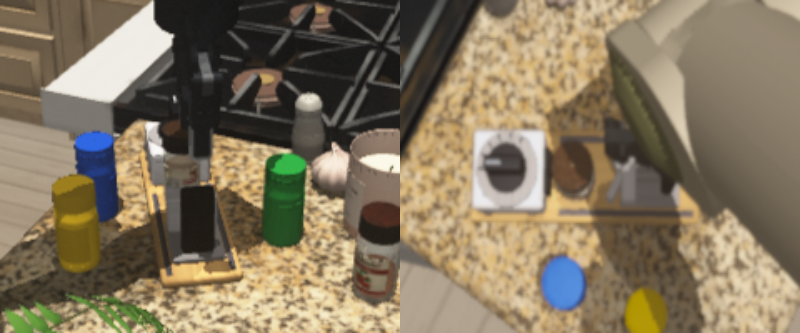

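The side view shows the fingers straddling above the handle, which is at crop pixel (197,220), with the jar and bystanders clear. Descending and gripping gently.

Call:
servo_tool(steps=[0.4,0.01,0,0.18,0,0.4,0.01,0,0.18,0,0.4,0,0,0.18,0,0.4,0,0,0,0,1,0,0,0,0,1,0,0,0,0,1,0,0,0,0,1,0,0,0,0], squeeze=25)

```text
t: 7.55
tcp_pos: [0.4987, 0.0739, 0.0703]
orientation: [-3.141, -0.003, 0.021]
contact_force: [-1.1, 0.0, 12.4]
opening: 0.161
gripper_force: 28.7
```

Call:
servo_tool(steps=[1,0,0,-0.01,0,1,0,-0.03,-0.01,0,1,0,-0.03,0,0,1,0,-0.03,0,0,1,0,-0.03,0,0,1,0,-0.03,0,0,1,0,0,0,0])

```text
t: 8.43
tcp_pos: [0.4981, 0.0953, 0.071]
orientation: [3.141, -0.0, 0.02]
contact_force: [7.8, -1.5, -21.1]
opening: 0.155
gripper_force: 26.1
```

Call:
servo_tool(steps=[1,0,-0.02,0.01,0,1,0,-0.02,0,0,1,0,0,0,0])

```text
t: 8.8
tcp_pos: [0.498, 0.1005, 0.0708]
orientation: [3.14, -0.001, 0.02]
contact_force: [4.4, -6.0, 0.6]
opening: 0.158
gripper_force: 29.0
```

Call:
servo_tool(steps=[1,0,-0.015,0,0,1,0,0,0,0])

```text
t: 9.05
tcp_pos: [0.498, 0.1007, 0.0708]
orientation: [3.137, -0.001, 0.018]
contact_force: [4.9, -11.8, 2.4]
opening: 0.161
gripper_force: 29.1
```

Call:
servo_tool(steps=[1,0,-0.01,0,0,1,0,0,0,0,1,0,0,0,0,1,0,0,0,0])

```text
t: 9.55
tcp_pos: [0.498, 0.1008, 0.0708]
orientation: [3.136, -0.0, 0.017]
contact_force: [5.5, -17.0, 3.4]
opening: 0.155
gripper_force: 29.3
```

```bash
python3 - <<'E'
from h import *
im=r.capture("side");t=r.capture("top")
cv2.imwrite("pics/a2.png",np.hstack([cv2.resize(im[150:350,190:430],(400,333)),cv2.resize(t[180:340,200:440],(400,333))])[...,::-1])
P=[]
for k in range(3):
  t=r.capture("top");
  d=r.landmark_of("top","knob_grip");P+=[(round(x["p"],2),atz("top",x["at"],.093).round(4)) for x in d[:2]]
print(P,[(x["p"],atz("top",x["at"],.012).round(3)) for x in r.landmark_of("top","jar")])
E
```

```text
[(0.79, array([0.4942, 0.253 , 0.093 ])), (0.72, array([0.4923, 0.2503, 0.093 ])), (0.4, array([0.489 , 0.2424, 0.093 ])), (0.72, array([0.4926, 0.2503, 0.093 ]))] [(0.98, array([0.491, 0.182, 0.012])), (0.74, array([0.372, 0.092, 0.012])), (0.56, array([0.397, 0.179, 0.012]))]
```

View pics/a2.png

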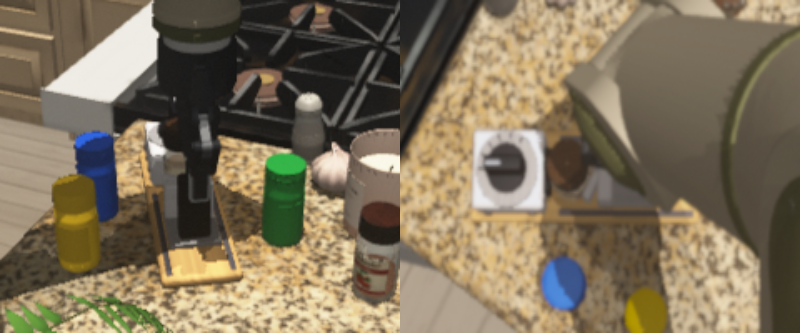

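Call:
servo_tool(steps=[0.4,0,0,0,0,0.4,0,0,0,0,0.4,0,0,0,0,0.4,0,0,-0.2,0,0.4,0,0,-0.2,0,0.4,0,0,-0.2,0,0.4,0,-0.32,0,0,0.4,0,-0.32,0,0,0.4,0,-0.32,0,0,0.4,0,0,0,0])

```text
t: 11.25
tcp_pos: [0.4927, 0.2548, 0.1604]
orientation: [-3.139, -0.0, 0.029]
contact_force: [-0.4, 0.1, -0.2]
opening: 0.602
gripper_force: 0.0
```

Call:
servo_tool(steps=[0.4,0,0,0,-0.222,0.4,0,0,0,-0.222,0.4,0,0,0,-0.222,0.4,0,0,0,-0.222,0.4,0,0,0,-0.222,0.4,0,0,0,-0.222,0.4,0,0,0,-0.222,0.4,0,0,0,-0.222,0.4,0,0,0,-0.224,0.4,0,0,0,0,0.4,0,0,0,0])

```text
t: 12.62
tcp_pos: [0.4936, 0.2492, 0.16]
orientation: [-3.141, 0.0, 1.589]
contact_force: [-0.7, 0.1, 0.8]
opening: 0.599
gripper_force: 0.0
```

```bash
python3 - <<'E'
from h import *
o=r.observe();print(o["tcp_pos"].round(4),o["orientation"].round(3),o["joint_positions"].round(2),o["contact_force"].round(1))
im=r.capture("side");t=r.capture("top")
for l,z in(("handle_grip",.084),("knob_grip",.093)):
  for c in("side","top"): print(l,c,[(round(x["p"],2),atz(c,x["at"],z).round(3)) for x in r.landmark_of(c,l)[:2]])
cv2.imwrite("pics/a3.png",np.hstack([cv2.resize(im[150:350,190:430],(400,333)),cv2.resize(t[180:340,200:440],(400,333))])[...,::-1])
E
```

```text
[0.4936 0.2492 0.16  ] [-3.141  0.     1.589] [-0.01  0.61 -0.82  2.03  0.64  0.78 -1.21] [-0.7  0.1  0.8]
handle_grip side [(0.56, array([0.5  , 0.102, 0.084]))]
handle_grip top []
knob_grip side [(0.46, array([0.492, 0.244, 0.093]))]
knob_grip top [(0.52, array([0.488, 0.25 , 0.093]))]
```

View pics/a3.png

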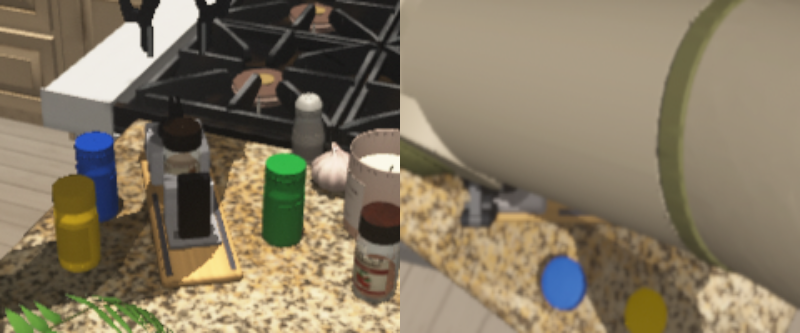

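The side view shows the clamped jar upright at crop pixel (182,150) and the jaw staying where I left it. The gripper is above the knob. Descending onto the bar and gripping.

Call:
servo_tool(steps=[0.4,0.003,-0.008,0.18,0,0.4,0,0,0.18,0,0.4,0,0,0.18,0,0.4,0,0,0.01,0,1,0,0,0,0,1,0,0,0,0,1,0,0,0,0,1,0,0,0,0], squeeze=40)

```text
t: 13.92
tcp_pos: [0.4925, 0.2506, 0.0788]
orientation: [3.141, -0.001, 1.593]
contact_force: [-2.5, -0.5, 6.6]
opening: 0.155
gripper_force: 39.5
```

Call:
servo_tool(steps=[1,0,0,0,0.107,1,0,0,0,0.107,1,0,0,0,0.107,1,0,0,0,0.107,1,0,0,0,0.107,1,0,0,0,0,1,0,0,0,0,1,0,0,0,0,1,0,0,0,0])

```text
t: 15.05
tcp_pos: [0.4932, 0.2505, 0.0788]
orientation: [3.14, -0.001, 1.175]
contact_force: [-0.5, -1.0, 8.8]
opening: 0.154
gripper_force: 40.3
```

Call:
servo_tool(steps=[1,0,0,0,0.107,1,0,0,0,0.107,1,0,0,0,0.107,1,0,0,0,0.107,1,0,0,0,0.107,1,0,0,0,0,1,0,0,0,0,1,0,0,0,0,1,0,0,0,0])

```text
t: 16.18
tcp_pos: [0.4938, 0.2499, 0.0788]
orientation: [3.14, -0.002, 0.754]
contact_force: [1.8, -3.1, 7.8]
opening: 0.156
gripper_force: 40.3
```

```bash
python3 - <<'E'
from h import *
o=r.observe();print(o["orientation"].round(3),o["ft_torque"].round(3),o["joint_positions"].round(2))
im=r.capture("side");cv2.imwrite("pics/a4.png",cv2.resize(im[130:350,190:430],(600,550))[...,::-1])
E
```

```text
[ 3.14e+00 -2.00e-03  7.54e-01] [-0.683 -0.455 -0.012] [-0.24  0.66 -0.48  2.09  0.6   0.52 -1.99]
```

View pics/a4.png

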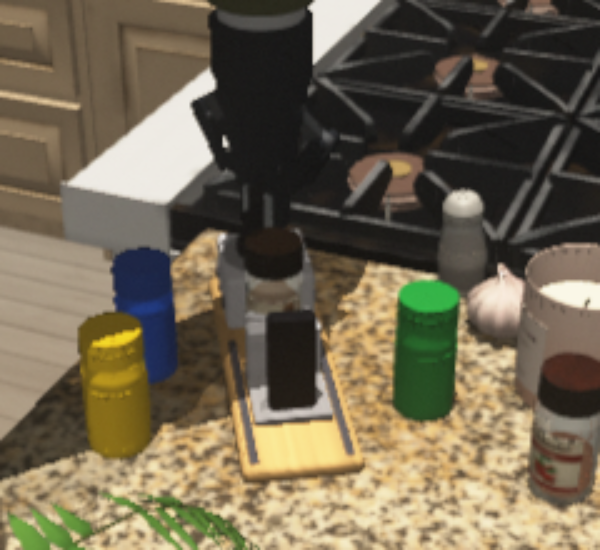

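The jar is upright and clamped at crop pixel (272,255), everything around it is undisturbed, and the knob is at the second click. Turning to the third.

Call:
servo_tool(steps=[1,0,0,0,0.106,1,0,0,0,0.106,1,0,0,0,0.106,1,0,0,0,0.106,1,0,0,0,0.106,1,0,0,0,0,1,0,0,0,0,1,0,0,0,0,1,0,0,0,0])

```text
t: 17.35
tcp_pos: [0.4942, 0.2493, 0.0788]
orientation: [3.14, -0.002, 0.337]
contact_force: [4.3, -4.6, 8.9]
opening: 0.152
gripper_force: 40.3
```

```bash
python3 - <<'E'
from h import *
o=r.observe();print(o["orientation"].round(3),o["ft_torque"].round(3),o["joint_positions"].round(2),o["gripper_force"],o["qd"].round(3))
im=r.capture("side");cv2.imwrite("pics/a5.png",cv2.resize(im[130:350,190:430],(600,550))[...,::-1])
E
```

```text
[ 3.14e+00 -2.00e-03  3.37e-01] [-1.106 -0.76   0.015] [-0.32  0.64 -0.37  2.1   0.48  0.48 -2.29] 40.31974732875824 [ 0.002  0.001  0.001  0.001  0.    -0.001 -0.001]
```

View pics/a5.png

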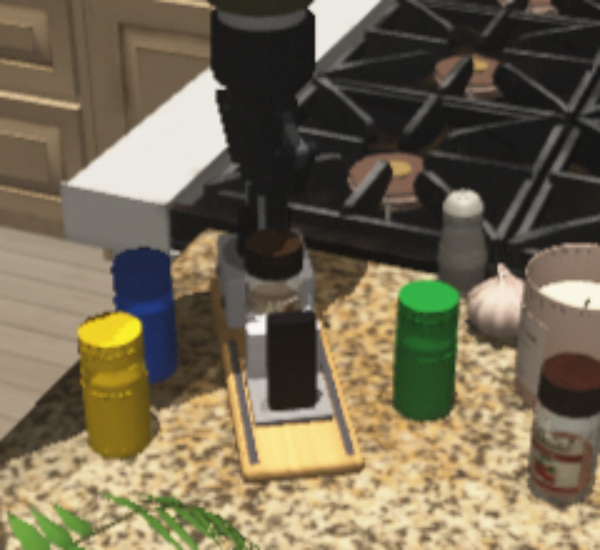

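The tool has turned 1.256 rad in total, which puts the knob at the third click. The grip force is 40 N and the jar is upright at crop pixel (272,255). Handing in.

```bash
python3 -c "
from bench import r
print(r.finish_job())"
```

```text
the job is handed in; nothing more can be done
None
```

I handed the job in with the jaw pressed on the jar and the knob held at its third click with about 40 N (the gripper turned 1.256 rad). The last picture shows the jar upright and the things around it in place; the hand-in gave no verdict, and the clamping force on the jar was not measured directly.

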